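# Set the conveyor's gate lever to run

## Task

Two small lever consoles stand on the table. On the one whose top plate has a zigzag (Z-shaped) slot, take the lever from the near end of the slot, forward, across and forward again through the zigzag, until it stands fully home at the far end, and let go of it. Leave the lever in the straight slot as it is.

Things in the scene. Friction and masses are not known exactly. Their poses are not given: they have to be found in the camera images.
- gate_box: Grey steel console fixed to the table, 116 (x) x 96 (y) x 75 mm high; bare-metal top plate with a Z-shaped slot. Origin: centre of its underside; x to its far side (away from the robot, yaw up to 0.25 rad), y to its left, z up. In this frame the knob centre goes, in mm, from (-43,42) straight to the bend (0,42), across to the bend (0,-42), ahead to the end (43,-42), with 8 mm play to either side.
- gate_pivot (a point): Point inside that console, 15 mm above the middle of its underside. The lever (8 mm stick) tilts about it both fore-aft and sideways, so the knob centre stays 120 mm from it: about 119 mm above the table at the ends, 127 at the bends, 135 in the middle of the cross leg. The lever stays where it is left and needs 1 to 2 N at the knob.
- gate_knob (a point): Centre of the black ball knob, 28 mm in diameter, on the lever in the Z-shaped slot. It begins in the near half of the near left leg. Below the ball are only a collar 14 mm wide and the stick, down to the plate 44 mm or more below its centre. It can be gripped from above; the ball may turn between the fingers as the lever tilts.
- plain_knob (a point): Centre of the like knob of the other console, which has the same box but one straight slot along its length, and a lever that only tilts fore and aft. To be left alone. The two consoles may have changed places, left and right. A big tape reel, part of the machine at the left, hangs about 0.45 m above the table behind and to the left of the consoles: keep the arm low near it.

How it is judged:
On the way:
1. the lever is in the cross leg, on its right-hand side (y of gate_knob in the frame of gate_box below -0.028 m and x of gate_knob in the frame of gate_box between -0.02 and 0.02 m).
At the end, for the whole second after the job is handed in: The knob of the zigzag lever stands at the far end of the far right leg: at least 30 mm ahead of the console's middle (the stop is at about 43 mm) and at least 28 mm to its right; the other lever's knob is within 15 mm of where it was (x of gate_knob in the frame of gate_box above 0.03 m and y of gate_knob in the frame of gate_box below -0.028 m and distance of plain_knob from where it was at the start of the episode below 0.015 m); the robot touches nothing.
It fails at once if the lever in the straight slot was moved by more than 15 mm (distance of plain_knob from where it was at the start of the episode above 0.015 m).
It also fails if it takes over 29 s, if anything falls off the work surface, if the arm or the gripper's body presses on something with over 40 N, if the wrist force passes 120 N, or if a joint passes its speed limit or range.

## Robot

A 7-joint arm with a two-finger parallel gripper is mounted at the origin on a cart in front of the work surface, level with it; the furniture and walls round the work are solid. World frame = base frame: x ahead of the robot, y to its left, z up, the work surface at z = 0. Lengths are in m, angles in rad, forces in N, time in s.
With the tool pointing down it reaches from about 0.4 to 0.85 m from the base axis. Payload 10.4 kg.
Tool frame: the origin (TCP) lies at the very end of the fingers, on their centre line; the grasp point (between the pads) lies 19 mm behind it (manip.grip_point_offset is the distance from the TCP to the grasp point, in m); z points along the fingers, y is the line along which they close (so a half turn about z gives the same grasp; the last joint's range is limited). The gripper opens to 85 mm and grips with 20 to 120 N. Pads are 22 mm wide; open, the fingers measure 114 mm over their backs; the gripper's body (76 mm by 85 mm) begins 54 mm behind the grasp point. The pads swing forward as they close: fully open they stand 13 mm farther back than shut.
Start: joints at [1.151, 0.332, -0.065, 1.46, 0.022, 1.35, -0.088], TCP at [0.242, -0.576, 0.231] pointing down, gripper open.
Joint ranges: [-2.6, 2.6], [-0.5, 2.12], [-1.47, 1.34], [0.16, 2.42], [-1.27, 4.41], [0.06, 2.06], [-2.6, 2.6]. Speed limits (rad/s): [2.22, 2.22, 2.79, 2.79, 3.14, 3.14, 3.14].

## Interface

Orientations are given as a unit quaternion [x, y, z, w].
In Python, from workcell import manip gives the robot as it stands. The module is installed in compiled form; this text tells all that it offers.
- The arm moves only by the shell command python3 -m inch 'ROWS' [OPENING] [FORCE]. ROWS is JSON, a list of rows, each a list of 2 entries, a list of its own where there are three numbers: the shift along the tool's x, y, z each as a share of 0.08 m, from -1 to 1, then the turn, a rotation vector about the tool's x, y, z each as a share of 45 degrees, from -1 to 1. A call has exactly 10 rows; each row is the pose to reach, as a shift and turn from the pose commanded when the call began, along the tool's axes at that moment; what a row does not reach only later rows make up. A row lasts 1/10 s, in which the tool goes at most 50 mm and 8.59 degrees, less where a joint would pass 70% of its speed; a pose out of reach is approached as far as the arm can. A call with a number of a shift or a turn outside -1 to 1 is refused whole. A call with a gripper value outside its range is refused whole. OPENING is the opening, from 0 (shut) to 1 (fully open), set as the call begins (- or left out, the last holds). The fingers move at their own pace and stop on an object; FORCE is the grip in N (left out, the last holds). Time passes only in rows, so rows that repeat a pose let the fingers close, or fill a call up. It gives the time, the measured TCP pose, the force, the opening and the grip force at its end, in the units of the state.
- manip.get_obs(): the state, without advancing time (a new reading comes with each control period).
- manip.camera(name): name is "scene" or "side" or "wrist"; returns the picture (480x640x3 uint8, red, green, blue); there is no depth.
- manip.camera_params(name): a dict with "fov_y" (degrees; the focal length in pixels is half the picture's height over the tangent of half this angle, whatever the lens; pixels are square), "cx", "cy" (the principal point, pixels), "camera_from_world" (4x4, takes a point from world to camera coordinates); the wrist camera has in their place "T_tool_cam" (4x4, takes a point from camera to tool coordinates, whose origin is the TCP and whose axes are the flange's). Camera axes: x right, y up, looking along -z (the intrinsics and any distortion apply to the point x, -y, -z); pixel columns grow to the right and rows downward; lengths in m; the calibration is good to about 2 mm. The wrist camera is an equidistant fisheye: a pixel r from the principal point sees the ray r / f radians off the axis. A picture is of the moment at which its call begins: read the wrist's pose just before it. camera_params takes no time and is no camera call.
- manip.hand_in(): hands the job in; it is judged then, once.
The state is a dict: "clock": time; "joint_pos": joint angles; "joint_velocities": joint speeds; "tau": joint torques, N m; "position": TCP position; "ee_rot": TCP orientation; "ft_force": force on the tool from outside, world axes, zero at the start; "torque": the same for the moment, N m; "grip_width": opening from 0.0 (shut) to 1.0 (fully open); "grasp_force": force on a finger pad.
Only numpy, scipy, OpenCV 4.12 (cv2) and the standard library are available. Lean on these libraries where they do the work, as an engineer would, in place of code of your own. Each camera call takes 0.05 s, during which the arm holds its last target. There are 200 camera calls.

## Working session

There is one attempt and no reset: what is moved stays moved. The work goes in short steps, Python scripts to look and compute and a shell command to move; the robot and the scene stay as the last step left them, time stands still between calls to the robot, and variables do not carry over. Pictures are saved under pics/ and viewed, at most 10 in all, crops included, and the job is handed in when it is done.

```bash
mkdir -p pics; python3 - <<'E'
from workcell import manip
import cv2,numpy as np
o=manip.get_obs();print(o)
for n in("scene","side"):
    p=manip.camera_params(n);print(n,p)
    cv2.imwrite(f"pics/{n}0.png",manip.camera(n)[:,:,::-1])
print(manip.camera_params("wrist"), manip.grip_point_offset)
E
```

```text
{'clock': 0.0, 'joint_pos': array([ 1.15140684,  0.33286901, -0.06470065,  1.46096105,  0.02161628,
        1.34992519, -0.08851482]), 'joint_velocities': array([ 8.80418129e-04, -1.53762063e-03,  4.53827134e-05, -1.36234782e-04,
        1.24025848e-03, -2.41227563e-04, -1.49679938e-03]), 'tau': array([ 4.64107125e-04, -6.25434065e+01,  4.95156879e-02, -3.91607094e+01,
        1.62977586e-02,  9.76619282e-03,  2.01114415e-05]), 'position': array([ 0.24137427, -0.57608372,  0.23050832]), 'ee_rot': array([ 9.80382905e-01,  1.97101047e-01, -1.86293598e-04, -7.09180844e-04]), 'ft_force': array([0.50026114, 0.25623228, 0.34701524]), 'torque': array([-0.01117242,  0.04285529, -0.00131799]), 'grasp_force': 0.0, 'grip_width': 1.0018347234158467}
scene {'fov_y': 47.83802580826855, 'cx': 321.9959938188365, 'cy': 235.05871003809045, 'camera_from_world': array([[ 0.65946197, -0.75173116,  0.00318971, -0.43998932],
       [ 0.3638166 ,  0.32286828,  0.87372396, -0.22657319],
       [-0.65783538, -0.57502725,  0.48641163, -0.66951096],
       [ 0.        ,  0.        ,  0.        ,  1.        ]])}
side {'fov_y': 48.7326513061958, 'cx': 323.5795182285584, 'cy': 244.1238832715735, 'camera_from_world': array([[ 0.97462446, -0.22360355,  0.01042162, -0.48846071],
       [ 0.10790012,  0.51007783,  0.85333356, -0.06524096],
       [-0.19612425, -0.83055527,  0.52126118, -0.97547208],
       [ 0.        ,  0.        ,  0.        ,  1.        ]])}
{'fov_y': 65.70646984690485, 'cx': 321.5916976687945, 'cy': 240.64602415038567, 'T_tool_cam': array([[ 8.30668332e-04,  9.59084701e-01,  2.83118078e-01,
         7.16729687e-02],
       [ 9.99998415e-01, -1.24257448e-03,  1.27532356e-03,
        -8.29454953e-04],
       [ 1.57493862e-03,  2.83116570e-01, -9.59084213e-01,
        -1.42709370e-01],
       [ 0.00000000e+00,  0.00000000e+00,  0.00000000e+00,
         1.00000000e+00]])} 0.0187
```

View pics/scene0.png

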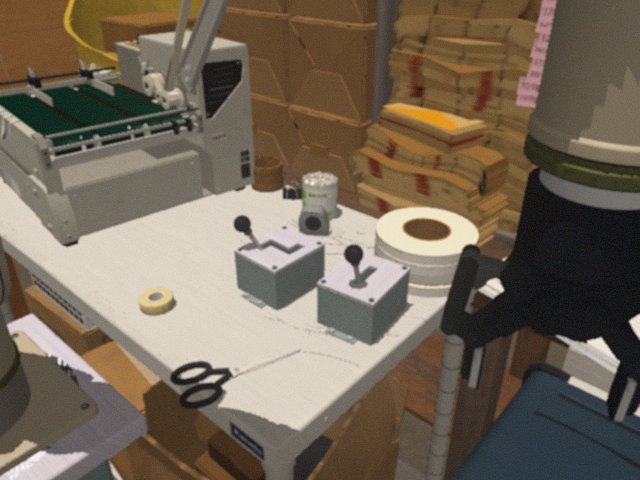

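View pics/side0.png

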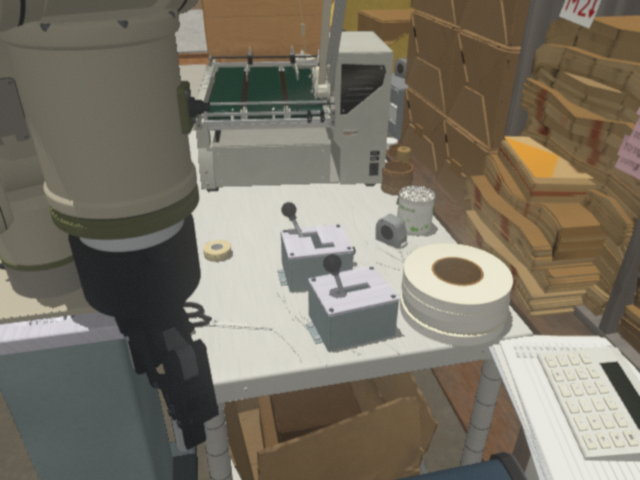

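The zigzag console is the left one: its knob is at scene (243,224) and side (290,211). The plain knob is at scene (353,255) and side (333,264). I'll enlarge both views to read the plate corners.

```bash
python3 - <<'E'
import cv2,numpy as np
a=cv2.imread("pics/scene0.png")[205:345,225:415];b=cv2.imread("pics/side0.png")[195:355,265:405]
a=cv2.resize(a,(395*2//2,291),interpolation=3);
A=cv2.resize(cv2.imread("pics/scene0.png")[205:305,225:345],None,fx=4,fy=4,interpolation=2)[:, :400]
B=cv2.resize(cv2.imread("pics/side0.png")[195:295,265:365],None,fx=4,fy=4,interpolation=2)
cv2.imwrite("pics/crop.png",np.hstack([A,B]))
E
```

```text
(no output)
```

View pics/crop.png

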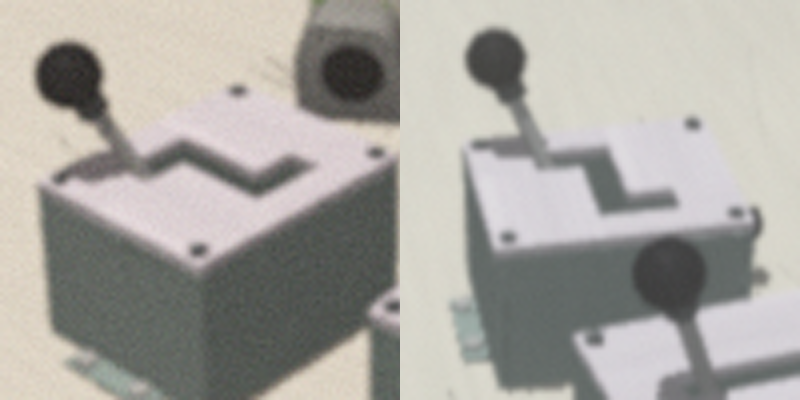

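The crop shows the four plate screws, the Z slot and the knob clearly in both views, with the knob in the near left leg. Next I triangulate these.

```bash
cat > h.py <<'E'
from workcell import manip
import numpy as np
from scipy.spatial.transform import Rotation as R
from scipy.optimize import least_squares
def proj(n,X):
    p=manip.camera_params(n);f=240/np.tan(np.radians(p['fov_y']/2))
    c=(p['camera_from_world']@np.append(X,1))[:3]
    return np.array([p['cx']+f*c[0]/-c[2],p['cy']+f*-c[1]/-c[2]])
def tri(s,d):
    r=least_squares(lambda X:np.r_[proj('scene',X)-s,proj('side',X)-d],[.6,0,.1]);return r.x,np.abs(r.fun).max()
E
python3 - <<'E'
from h import *
S=lambda x,y:np.array([x/4+225,y/4+205]);D=lambda x,y:np.array([(x-400)/4+265,y/4+195])
P=[tri(S(*a),D(*b)) for a,b in [((60,179),(480,145)),((237,91),(693,124)),((376,153),(736,212)),((199,250),(508,237)),((68,74),(495,58))]]
for q in P:print(q[0].round(4),round(q[1],2))
X=np.array([q[0] for q in P]);c=X[:4].mean(0);v=X[1]+X[2]-X[0]-X[3];w=X[0]+X[1]-X[2]-X[3]
y1=np.arctan2(v[1],v[0]);y2=np.arctan2(-w[0],w[1]);print(c,y1,y2)
y=(y1+y2)/2;Rm=R.from_euler('z',y);k=Rm.inv().apply(X[4]-c);print('knob in box',k)
print('plain',tri((353,255),D(670,273)))
for q in [(-43,42),(0,42),(0,0),(0,-42),(43,-42)]:
    q=np.array(q)/1000;z=.015+np.sqrt(.12**2-q@q);print(q,(c+Rm.apply([*q,0]))[:2].round(4),round(z,4))
o=manip.get_obs();T=R.from_quat(o['ee_rot']);print(T.as_matrix().round(3))
E
```

```text
[ 0.4174 -0.0401  0.0741] 0.76
[ 0.5195 -0.0406  0.0739] 0.64
[ 0.5179 -0.1237  0.0752] 0.82
[ 0.4161 -0.1226  0.0751] 0.73
[ 0.4255 -0.0405  0.1193] 0.61
[ 0.46770492 -0.08174591  0.07457123] -0.008170744665215519 -0.017959955316669916
knob in box [-0.04269271  0.04067472  0.04472814]
plain (array([ 0.45804952, -0.24120871,  0.12693688]), np.float64(1.1287358195592105))
[-0.043  0.042] [ 0.4253 -0.0392] 0.1189
[0.    0.042] [ 0.4683 -0.0397] 0.1274
[0. 0.] [ 0.4677 -0.0817] 0.135
[ 0.    -0.042] [ 0.4672 -0.1237] 0.1274
[ 0.043 -0.042] [ 0.5102 -0.1243] 0.1189
[[ 0.922  0.386 -0.   ]
 [ 0.386 -0.922  0.001]
 [-0.    -0.001 -1.   ]]
```

```bash
python3 -m inch '[[[0.15,-0.15,0],[0,0,0]],[[0.3,-0.3,0],[0,0,0]],[[0.45,-0.45,0],[0,0,0]],[[0.6,-0.6,0],[0,0,0]],[[0.75,-0.75,0],[0,0,0]],[[0.9,-0.9,0],[0,0,0]],[[1,-1,0],[0,0,0]],[[1,-1,0],[0,0,0]],[[1,-1,0],[0,0,0]],[[1,-1,0],[0,0,0]]]' 1 40
python3 -m inch '[[[0.15,-0.15,0],[0,0,0]],[[0.3,-0.3,0],[0,0,0]],[[0.45,-0.45,0],[0,0,0]],[[0.6,-0.6,0],[0,0,0]],[[0.75,-0.75,0],[0,0,0]],[[0.9,-0.9,0],[0,0,0]],[[1,-1,0],[0,0,0]],[[1,-1,0],[0,0,0]],[[1,-1,0],[0,0,0]],[[1,-1,0],[0,0,0]]]'
```

```text
clock: 1.1
position: [0.2839, -0.4724, 0.2313]
ee_rot: [0.98, 0.197, -0.0, 0.0]
ft_force: [-0.1, -0.3, -0.5]
grip_width: 1.001
grasp_force: 0.0
clock: 2.1
position: [0.3268, -0.3677, 0.2313]
ee_rot: [0.98, 0.197, -0.0, 0.0]
ft_force: [-0.8, -0.1, -0.2]
grip_width: 1.001
grasp_force: 0.0
```

```bash
python3 -m inch '[[[0.15,-0.15,0],[0,0,0]],[[0.3,-0.3,0],[0,0,0]],[[0.45,-0.45,0],[0,0,0]],[[0.6,-0.6,0],[0,0,0]],[[0.75,-0.75,0],[0,0,0]],[[0.9,-0.9,0],[0,0,0]],[[1,-1,0],[0,0,0]],[[1,-1,0],[0,0,0]],[[1,-1,0],[0,0,0]],[[1,-1,0],[0,0,0]]]'
python3 -m inch '[[[0.15,-0.15,0],[0,0,-0.15]],[[0.3,-0.3,0],[0,0,-0.3]],[[0.45,-0.45,0],[0,0,-0.45]],[[0.6,-0.6,0],[0,0,-0.6]],[[0.75,-0.75,0],[0,0,-0.75]],[[0.9,-0.9,0],[0,0,-0.9]],[[1,-1,0],[0,0,-1]],[[1,-1,0],[0,0,-1]],[[1,-1,0],[0,0,-1]],[[1,-1,0],[0,0,-1]]]'
python3 - <<'E'
from h import *
o=manip.get_obs();T=R.from_quat(o['ee_rot']);print(o['joint_pos'].round(2),T.as_matrix().round(3),T.inv().apply(np.array([.4255,-.040,.23])-o['position'])/.08)
E
```

```text
clock: 3.1
position: [0.3697, -0.2633, 0.2312]
ee_rot: [0.981, 0.196, -0.0, 0.0]
ft_force: [0.0, -0.2, 0.5]
grip_width: 1.001
grasp_force: 0.0
clock: 4.1
position: [0.4127, -0.1587, 0.2312]
ee_rot: [0.831, 0.556, -0.0, 0.0]
ft_force: [0.3, -0.2, -0.0]
grip_width: 1.001
grasp_force: 0.0
[ 0.72 -0.05 -0.44  1.89 -0.02  1.3  -0.1 ] [[ 0.382  0.924 -0.   ]
 [ 0.924 -0.382 -0.   ]
 [-0.    -0.    -1.   ]] [ 1.43287557 -0.41876951  0.01536557]
```

```bash
python3 -m inch '[[[0.15,-0.05,0],[0,0,-0.15]],[[0.3,-0.1,0],[0,0,-0.3]],[[0.45,-0.15,0],[0,0,-0.45]],[[0.6,-0.2,0],[0,0,-0.6]],[[0.75,-0.25,0],[0,0,-0.75]],[[0.9,-0.3,0],[0,0,-0.9]],[[1,-0.35,0],[0,0,-1]],[[1,-0.42,0],[0,0,-1]],[[1,-0.42,0],[0,0,-1]],[[1,-0.42,0],[0,0,-1]]]'
python3 - <<'E'
from h import *
import cv2
o=manip.get_obs();T=R.from_quat(o['ee_rot']);print(o['joint_pos'].round(2),T.as_matrix().round(3),T.inv().apply(np.array([.4255,-.040,.23])-o['position'])/.08)
im=manip.camera("wrist");cv2.imwrite("pics/w1.png",im[:,:,::-1])
p=manip.camera_params("wrist");f=240/np.tan(np.radians(p['fov_y']/2));M=p['T_tool_cam']
for X in [[.4255,-.040,.119],[.4174,-.0401,.075],[.5195,-.0406,.075],[.5179,-.1237,.075]]:
    c=M[:3,:3].T@(T.inv().apply(np.array(X)-o['position'])-M[:3,3]);th=np.arctan2(np.hypot(c[0],c[1]),-c[2]);u=np.array([c[0],-c[1]])/np.hypot(c[0],c[1])*th*f
    print(X,u+[p['cx'],p['cy']])
E
```

```text
clock: 5.1
position: [0.4121, -0.0717, 0.2314]
ee_rot: [0.555, 0.832, -0.0, 0.0]
ft_force: [-0.0, -0.9, -1.1]
grip_width: 0.997
grasp_force: 0.0
[ 0.61 -0.11 -0.51  1.94 -0.06  1.3   0.52] [[-0.383  0.924  0.   ]
 [ 0.924  0.383 -0.   ]
 [-0.     0.    -1.   ]] [0.30223258 0.30720979 0.01691758]
[0.4255, -0.04, 0.119] [357.12243601 204.66189975]
[0.4174, -0.0401, 0.075] [342.91025849 190.79196395]
[0.5195, -0.0406, 0.075] [449.39588886 237.80512006]
[0.5179, -0.1237, 0.075] [406.03741299 316.99875303]
```

View pics/w1.png

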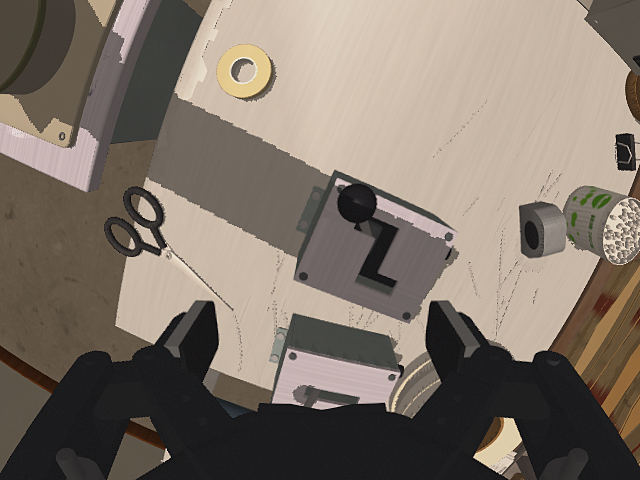

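The wrist view puts the knob at (357,203) and the screws within 2 px of prediction, so the estimate is good. I'll centre over the knob, go down and grip.

```bash
python3 -m inch '[[[0.1,0.1,0.2],[0,0,-0.1]],[[0.2,0.2,0.4],[0,0,-0.2]],[[0.3,0.3,0.6],[0,0,-0.3]],[[0.3,0.305,0.7],[0,0,-0.4]],[[0.3,0.305,0.7],[0,0,-0.5]],[[0.3,0.305,0.7],[0,0,-0.5]],[[0.3,0.305,0.7],[0,0,-0.5]],[[0.3,0.305,0.7],[0,0,-0.5]],[[0.3,0.305,0.7],[0,0,-0.5]],[[0.3,0.305,0.7],[0,0,-0.5]]]' 0.7
python3 - <<'E'
from h import *
o=manip.get_obs();T=R.from_quat(o['ee_rot']);print(o['joint_pos'].round(2),T.as_matrix().round(3),T.inv().apply(np.array([.4255,-.040,.098])-o['position'])/.08)
P=[[.4255,-.040,.119],[.4683,-.0397,.1274],[.4677,-.0817,.135],[.4672,-.1237,.1274],[.5102,-.1243,.1189]]
print((T.inv().apply(np.diff(P,axis=0))/.08).round(3))
E
```

```text
clock: 6.15
position: [0.4255, -0.0394, 0.1754]
ee_rot: [0.381, 0.924, -0.0, 0.0]
ft_force: [-0.4, 0.1, -1.0]
grip_width: 0.697
grasp_force: 0.0
[ 0.55 -0.04 -0.55  2.   -0.02  1.18  0.8 ] [[-0.709  0.705  0.   ]
 [ 0.705  0.709 -0.   ]
 [-0.     0.    -1.   ]] [-0.00431143 -0.0056842   0.9679722 ]
[[-0.377  0.38  -0.105]
 [-0.365 -0.378 -0.095]
 [-0.366 -0.377  0.095]
 [-0.387  0.374  0.106]]
```

```bash
python3 -m inch '[[[0,0,0.2],[0,0,0]],[[0,0,0.4],[0,0,0]],[[0,0,0.6],[0,0,0]],[[0,0,0.8],[0,0,0]],[[0,0,0.9],[0,0,0]],[[0,0,0.97],[0,0,0]],[[0,0,0.97],[0,0,0]],[[0,0,0.97],[0,0,0]],[[0,0,0.97],[0,0,0]],[[0,0,0.97],[0,0,0]]]'
python3 -m inch '[[[0,0,0],[0,0,0]],[[0,0,0],[0,0,0]],[[0,0,0],[0,0,0]],[[0,0,0],[0,0,0]],[[0,0,0],[0,0,0]],[[0,0,0],[0,0,0]],[[0,0,0],[0,0,0]],[[0,0,0],[0,0,0]],[[0,0,0],[0,0,0]],[[0,0,0],[0,0,0]]]' 0 40
```

```text
clock: 7.15
position: [0.4258, -0.0394, 0.0982]
ee_rot: [0.381, 0.925, 0.0, 0.0]
ft_force: [-0.5, 0.1, 0.8]
grip_width: 0.701
grasp_force: 0.0
clock: 8.15
position: [0.4255, -0.0392, 0.0978]
ee_rot: [0.381, 0.925, -0.0, -0.0]
ft_force: [-2.2, 1.0, 5.4]
grip_width: 0.305
grasp_force: 39.1
```

```bash
python3 -m inch '[[[-0.047,0.047,-0.025],[0,0,0]],[[-0.094,0.095,-0.046],[0,0,0]],[[-0.141,0.142,-0.064],[0,0,0]],[[-0.188,0.19,-0.079],[0,0,0]],[[-0.236,0.238,-0.09],[0,0,0]],[[-0.283,0.285,-0.098],[0,0,0]],[[-0.33,0.333,-0.103],[0,0,0]],[[-0.377,0.38,-0.105],[0,0,0]],[[-0.377,0.38,-0.105],[0,0,0]],[[-0.377,0.38,-0.105],[0,0,0]]]'
```

```text
clock: 9.15
position: [0.4686, -0.0389, 0.106]
ee_rot: [0.381, 0.925, 0.0, 0.0]
ft_force: [-0.7, -1.4, -5.9]
grip_width: 0.302
grasp_force: 39.6
```

```bash
python3 -m inch '[[[-0.08,-0.085,-0.038],[0,0,0]],[[-0.16,-0.168,-0.065],[0,0,0]],[[-0.245,-0.252,-0.083],[0,0,0]],[[-0.325,-0.336,-0.094],[0,0,0]],[[-0.406,-0.42,-0.094],[0,0,0]],[[-0.488,-0.503,-0.083],[0,0,0]],[[-0.57,-0.587,-0.065],[0,0,0]],[[-0.65,-0.67,-0.036],[0,0,0]],[[-0.731,-0.755,0],[0,0,0]],[[-0.731,-0.755,0],[0,0,0]]]'
python3 - <<'E'
from h import *
import cv2
a=manip.camera("scene")[190:310,220:380];b=manip.camera("side")[180:300,240:400]
cv2.imwrite("pics/mid.png",np.hstack([cv2.resize(i,(400,300),interpolation=2) for i in(a,b)])[:,:,::-1])
E
```

```text
clock: 10.15
position: [0.4672, -0.1252, 0.1061]
ee_rot: [0.382, 0.924, -0.001, 0.0]
ft_force: [-0.7, -2.4, 6.3]
grip_width: 0.306
grasp_force: 41.2
```

View pics/mid.png

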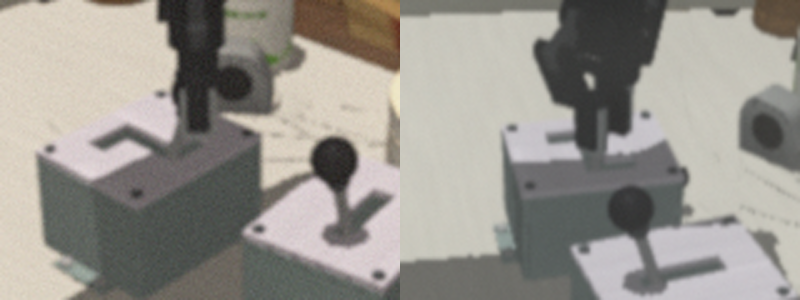

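The lever is held at the right-hand end of the cross leg, with the stick near (180,150) in the left half of the picture, and the plain lever is unmoved. Next is the last leg, then release.

```bash
python3 -m inch '[[[-0.048,0.047,0.002],[0,0,0]],[[-0.096,0.094,0.007],[0,0,0]],[[-0.145,0.14,0.015],[0,0,0]],[[-0.194,0.187,0.027],[0,0,0]],[[-0.242,0.234,0.041],[0,0,0]],[[-0.29,0.28,0.06],[0,0,0]],[[-0.338,0.327,0.081],[0,0,0]],[[-0.38,0.37,0.104],[0,0,0]],[[-0.38,0.37,0.104],[0,0,0]],[[-0.38,0.37,0.104],[0,0,0]]]'
python3 -m inch '[[[0,0,0],[0,0,0]],[[0,0,0],[0,0,0]],[[0,0,0],[0,0,0]],[[0,0,0],[0,0,0]],[[0,0,0],[0,0,0]],[[0,0,0],[0,0,0]],[[0,0,0],[0,0,0]],[[0,0,0],[0,0,0]],[[0,0,0],[0,0,0]],[[0,0,0],[0,0,0]]]' 0.75
```

```text
clock: 11.25
position: [0.5099, -0.1233, 0.0977]
ee_rot: [0.381, 0.925, 0.0, 0.0]
ft_force: [0.3, -1.5, 2.4]
grip_width: 0.299
grasp_force: 42.0
clock: 12.25
position: [0.5097, -0.1234, 0.0978]
ee_rot: [0.381, 0.925, -0.0, 0.0]
ft_force: [-0.2, -0.7, -0.3]
grip_width: 0.746
grasp_force: 0.0
```

```bash
python3 -m inch '[[[0,0,-0.1],[0,0,0]],[[0,0,-0.25],[0,0,0]],[[0,0,-0.4],[0,0,0]],[[0,0,-0.6],[0,0,0]],[[0,0,-0.8],[0,0,0]],[[0,0,-1],[0,0,0]],[[0,0,-1],[0,0,0]],[[0,0,-1],[0,0,0]],[[0,0,-1],[0,0,0]],[[0,0,-1],[0,0,0]]]'
python3 - <<'E'
from h import *
import cv2
a=manip.camera("scene")[190:310,220:380];b=manip.camera("side")[180:300,240:400]
cv2.imwrite("pics/end.png",np.hstack([cv2.resize(i,(400,300),interpolation=2) for i in(a,b)])[:,:,::-1])
print([proj(n,[.5102,-.1243,.119]) for n in("scene","side")])
E
```

```text
clock: 13.25
position: [0.5093, -0.1234, 0.1771]
ee_rot: [0.381, 0.925, -0.0, -0.001]
ft_force: [0.5, -0.5, -0.6]
grip_width: 0.751
grasp_force: 0.0
[array([315.99533318, 220.91803846]), array([345.60009077, 227.85085334])]
```

View pics/end.png

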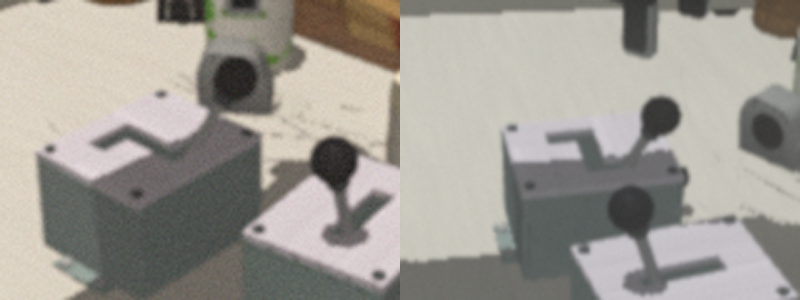

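The knob is at scene (315,221) and side (344,226), within 2 px of where the far end of the slot should appear. The gripper is clear and the plain lever is unmoved.

```bash
python3 -c "
from workcell import manip
print(manip.hand_in())"
```

```text
the job is handed in; nothing more can be done
None
```

The zigzag lever stands at the far right end and has been let go, the other lever was not moved, and the job was handed in at about 13 s; the hand-in reported no verdict.

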